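# Press two carousel bearings home and close the keeper

## Robot

A 7-joint arm with a two-finger parallel gripper is mounted at the origin on the work surface. World frame = base frame: x ahead of the robot, y to its left, z up, the work surface at z = 0. Lengths are in mm, angles in rad, forces in N, time in s.
With the tool pointing down it reaches from about 400 to 925 mm from the base axis. Payload 4.1 kg.
Tool frame: the origin (TCP) lies at the centre of the arm's flange, where the gripper is bolted on; the fingertips stand 173 mm ahead of it and the grasp point (between the pads) lies 155 mm ahead of it (r.hold_point_z is the distance from the TCP to the grasp point, in mm); z points along the fingers, y is the line along which they close (so a half turn about z gives the same grasp; the last joint's range is limited). The gripper opens to 85 mm and grips with 20 to 120 N. Pads are 22 mm wide; open, the fingers measure 114 mm over their backs; the gripper's body (76 mm by 85 mm) begins 54 mm behind the grasp point. The pads swing forward as they close: fully open they stand 13 mm farther back than shut.
Start: joints at [1.034, 0.398, 0.045, 1.537, -0.019, 1.207, -0.051], TCP at [275.599, -588.696, 404.747] pointing down, gripper open.
Joint ranges: [-2.82, 2.82], [-0.49, 2.23], [-1.37, 1.46], [0, 2.46], [-1.36, 4.5], [0.23, 2], [-2.94, 2.94]. Speed limits (rad/s): [2.57, 2.57, 3.14, 3.14, 3.14, 3.14, 3.14].

## Interface

Orientations are given as [roll, pitch, yaw] about the fixed x, y, z axes, in that order (R = Rz(yaw) Ry(pitch) Rx(roll)).
In Python, from workcell import r gives the robot as it stands.
- The arm moves only by the tool carry_out, never from a script. Its argument "rows" is a list of rows, each an object with "offset": the shift along the world's x, y, z in m, a list of three; "turn": the turn about the world's z in rad; "hand": the closure, from -1 (fully open) to 1 (shut). A call has 1 to 20 rows; each row shifts and turns the commanded pose from where the row before left it; what a row does not reach is not made up. A row lasts 1/12 s, in which the tool goes at most 41.7 mm and 7.16 degrees, less where a joint would pass 70% of its speed; a pose out of reach is approached as far as the arm can. A call with a gripper value outside its range is refused whole. The fingers move at their own pace and stop on an object; "newtons" is the grip in N (left out, the last holds). Time passes only in rows, so rows that do not move let the fingers close. It gives the time, the measured TCP pose, the force, the opening and the grip force at its end, in the units of the state.
- r.read_state(): the state, without advancing time (a new reading comes with each control period).
- r.capture(name): name is "scene" or "top"; returns a dict with "frame" (420x560x3 uint8, red, green, blue), "fx", "fy", "cx", "cy" (pixels), "pose" (4x4, takes a point from camera to world coordinates). Camera axes: x right, y down, z forward; pixel columns grow to the right and rows downward; lengths in mm; the calibration is good to about 2 mm. A picture is of the moment at which its call begins. There is no depth.
- r.finish_job(): hands the job in; it is judged then, once.
The state is a dict: "time_s": time; "joint_pos": joint angles; "qvel": joint speeds; "tau": joint torques, N m; "position": TCP position; "ee_rot": TCP orientation; "force": force on the tool from outside, world axes, zero at the start; "torque": the same for the moment, N m; "gripper_width": opening from 0.0 (shut) to 1.0 (fully open); "gripper_force": force on a finger pad.
Only numpy, scipy, OpenCV 4.12 (cv2) and the standard library are available. Lean on these libraries where they do the work, as an engineer would, in place of code of your own. Each camera call takes 0.05 s, during which the arm holds its last target. There are 200 camera calls.

## Task

Both orange-sealed bearings of the carousel drive unit stand proud in their blue housings: press each one straight down until it is home on its shoulder, which you feel as the force climbing clearly above the sliding drag to about 18 N, and stop there so that the crush ring beneath is not flattened. Then turn the yellow keeper bar counter-clockwise (seen from above), by pushing one of its red posts, to its stop across both bearings. Leave everything else on the bench where it is and let go of the unit at the end.

Things in the scene. Friction and masses are not known exactly. Their poses are not given: they have to be found in the camera images.
- unit: Fixed drive unit: aluminium plate 200 x 180 x 12 mm (x, y, z), two blue housings at +50 mm (left) and -50 mm (right) along its y, a pivot post between them, a black motor 42 x 42 mm and 48 mm tall at -72 mm along x, a white connector 26 mm tall at the +x edge. Origin: centre of the plate's underside on the table, below the keeper's pivot.
- left_bore (a point): Centre of the left housing's upper rim (blue cylinder 56 mm across, rim 52 mm above the table), 50 mm from the unit's centre along its +y, on the bearing's axis. The depth of the shoulder inside differs from start to start, for each bore by itself, and cannot be seen: only the rising force shows it.
- right_bore (a point): Centre of the right housing's upper rim (blue cylinder 56 mm across, rim 52 mm above the table), 50 mm from the unit's centre along its -y, on the bearing's axis. The depth of the shoulder inside differs from start to start, for each bore by itself, and cannot be seen: only the rising force shows it.
- left_top (a point): Centre of the flat top of the left bearing: steel cylinder 36 mm across, orange seal, started by hand in the left bore. It only slides straight down, against a steady drag of about 5 N, and stays where left. At the start its top is 17 to 28 mm above the rim with 12 to 18 mm to go; at home 5 to 10 mm above it. Press its face, e.g. with closed fingertips.
- right_top (a point): Centre of the flat top of the right bearing: steel cylinder 36 mm across, orange seal, started by hand in the right bore. It only slides straight down, against a steady drag of about 7 N, and stays where left. At the start its top is 17 to 28 mm above the rim with 12 to 18 mm to go; at home 5 to 10 mm above it. Press its face, e.g. with closed fingertips.
- left_ring (a joint): Crush ring hidden on the shoulder in the left bore. Metres: 0 = uncrushed, grows to 0.008 as it is squashed; keeps its set when let go. Stays 0 while the bearing merely slides; once the bearing stands on it, it yields at about 12 N of push on the bearing, plus 3.5 N per further mm (0.5 mm at 14 N, 4 mm at 26 N).
- right_ring (a joint): Crush ring hidden on the shoulder in the right bore. Metres: 0 = uncrushed, grows to 0.008 as it is squashed; keeps its set when let go. Stays 0 while the bearing merely slides; once the bearing stands on it, it yields at about 12 N of push on the bearing, plus 3.5 N per further mm (0.5 mm at 14 N, 4 mm at 26 N).
- keeper (a joint): Yellow keeper bar, 170 x 20 x 8 mm, top 72 mm above the table, pivoted at its middle over the unit's centre. Radians, counter-clockwise from above: 0 = along the unit's x, open, clear of the bearings; 1.571 = its stop, along the unit's y, over both bearings (a proud one blocks it). Starts at 0 to 0.5. Turning takes 0.15 N m (2 N at a post); stays where left.
- post_a (a point): Centre of the top of the red upright post at one end of the keeper bar: 14 mm across, 30 mm tall (72 to 102 mm above the table), 75 mm from the pivot. It lies along the unit's +x when the keeper reads 0 and along +y (over the left housing) when closed.
- post_b (a point): The same post at the bar's other end: along the unit's -x when the keeper reads 0, along -y (above the right housing) when closed.
- red_rack: loose black rack 150 x 75 x 45 mm full of red-capped sample tubes, 115 mm tall in all; origin under its centre. Bystander.
- blue_rack: loose grey rack 150 x 75 x 45 mm full of blue-capped sample tubes, 115 mm tall in all; origin under its centre. Bystander.
- cap_tub: loose white tub 160 x 130 x 60 mm heaped with yellow caps; origin under its centre. Bystander.
- oil_bottle: loose white bottle with red cap, 44 mm across, 110 mm tall; origin under its centre. Bystander.
- old_bearing: loose worn bearing with a grey seal, 36 mm across, 30 mm tall, standing on the table; origin under its centre. Bystander, not used.
- screwdriver: loose screwdriver lying on the table along its x; origin under its middle. Bystander.
- goggles: loose safety glasses, about 135 mm wide and 50 mm tall, standing on the table; origin at the lenses' foot. Bystander.

How it is judged (in metres and radians):
On the way, in this order (a step that is already met when the one before it is completed fails the run):
1. both bearings have been pressed home: each crush ring squashed by more than 0.5 mm (value of joint each of left_ring, right_ring above 0.0005 m), for 0.1 s.
2. the keeper bar has been turned across both bearings (value of joint keeper above 1.45 rad), for 0.2 s.
At the end, for the whole second after the job is handed in: Both crush rings are squashed by more than 0.5 mm and less than 4 mm (both bearings home, neither forced), and the keeper bar rests within 0.12 rad of its stop (above 1.45 rad), across both bearings (all of step 1 and value of joint each of left_ring, right_ring below 0.004 m and value of joint keeper above 1.45 rad and velocity of joint keeper below 0.05 rad/s); the robot touches nothing.
It fails at once if a bearing was forced: its crush ring was squashed by more than 4 mm (about 26 N) (value of joint any of left_ring, right_ring above 0.004 m).
It fails at once if a bystander was moved by more than 30 mm (distance of any of red_rack, blue_rack, cap_tub, oil_bottle, old_bearing, screwdriver, goggles from where it was at the start of the episode above 0.03 m).
It also fails if it takes over 50 s, if anything falls off the work surface, if the arm or the gripper's body presses on something with over 40 N, if the wrist force passes 120 N, or if a joint passes its speed limit or range.

## Working session

There is one attempt and no reset: what is moved stays moved. The work goes in short steps, Python scripts to look and compute and a tool call to move; the robot and the scene stay as the last step left them, time stands still between calls to the robot, and variables do not carry over. Pictures are saved under pics/ and viewed, at most 10 in all, crops included, and the job is handed in when it is done.

Besides the shell and the picture viewer there is one more tool, called after "Call:" as name([rows], argument=value, ...), one row to a line, values as JSON. carry_out: Moves the arm, as the interface text tells. Its arguments: {"type":"object","properties":{"rows":{"type":"array","items":{"type":"object","properties":{"offset":{"type":"array","items":{"type":"number"}},"turn":{"type":"number"},"hand":{"type":"number"}}}},"newtons":{"type":"number"}},"required":["rows"]}

```bash
mkdir -p pics
cat > h.py <<'E'
from workcell import r
import numpy as np, cv2, json
def snap(cam,name):
    c=r.capture(cam); cv2.imwrite(f'pics/{name}.png',cv2.cvtColor(c['frame'],cv2.COLOR_RGB2BGR))
    np.savez(f'pics/{name}.npz',**c); return c
def pt(name,u,v,z):
    c=np.load(f'pics/{name}.npz'); T=c['pose']; d=T[:3,:3]@np.array([(u-c['cx'])/c['fx'],(v-c['cy'])/c['fy'],1]); o=T[:3,3]
    return o+d*(z-o[2])/d[2]
def pix(name,p):
    c=np.load(f'pics/{name}.npz'); T=c['pose']; q=T[:3,:3].T@(np.array(p)-T[:3,3]); return c['fx']*q[0]/q[2]+c['cx'],c['fy']*q[1]/q[2]+c['cy']
E
python3 - <<'E'
from h import *
for n in('top','scene'):
    c=snap(n,n+'0'); print(n,c['fx'],c['cx'],c['cy'],c['pose'].round(2).tolist())
print(r.read_state())
a=cv2.imread('pics/top0.png')
cv2.imwrite('pics/top0b.png',cv2.resize(a,(784,588),interpolation=cv2.INTER_CUBIC))
E
```

```text
top 392.5682741152339 281.5728669365606 206.54125489886056 [[0.0, -0.99, 0.15, 435.45], [-1.0, 0.0, 0.01, -83.03], [-0.01, -0.15, -0.99, 1256.47], [0.0, 0.0, 0.0, 1.0]]
scene 441.3806513083768 278.054047959402 209.3394287252007 [[-0.72, 0.4, -0.57, 1380.52], [0.7, 0.4, -0.6, 730.07], [-0.01, -0.83, -0.56, 859.94], [0.0, 0.0, 0.0, 1.0]]
{'time_s': 0.1, 'joint_pos': array([ 1.03397974,  0.39914212,  0.04502727,  1.5377489 , -0.01872524,
        1.20688704, -0.05072179]), 'qvel': array([ 0.00047744, -0.0018745 , -0.00089949, -0.00341316, -0.00115229,
        0.00031581,  0.00089714]), 'tau': array([ 2.99531523e-03, -4.76264477e+01,  1.36993870e+00, -2.54951119e+01,
        1.19866891e-02,  5.07968653e-03,  4.48636695e-05]), 'position': array([ 275.51661537, -588.43440471,  403.75358277]), 'ee_rot': array([-3.13983145e+00,  9.61962616e-05,  4.37906333e-01]), 'force': array([-0.21130261, -0.24626201,  0.12191967]), 'torque': array([ 0.0059724 , -0.02567565, -0.00037908]), 'gripper_force': 0.0, 'gripper_width': 0.9982970047684762}
```

View pics/top0.png

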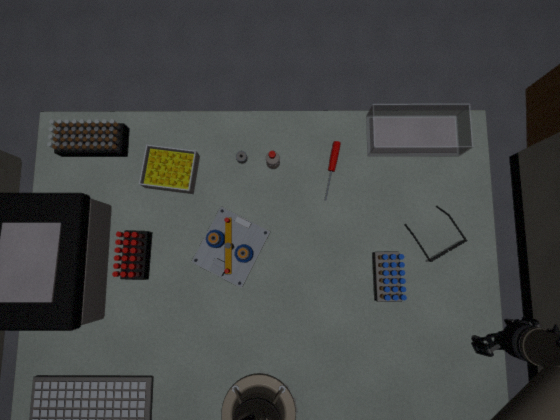

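View pics/scene0.png

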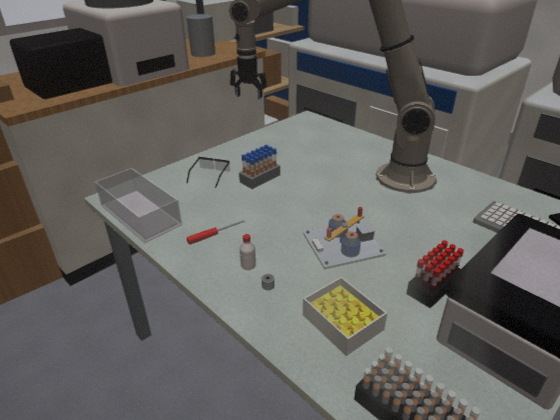

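The top view shows the unit near (231,246), with bearings at about (215,238) and (244,253). The keeper posts are at about (228,220) and (227,271). I'll enlarge this area.

Run:
```python
from h import *
a=cv2.imread('pics/top0.png')[200:295,180:285]; a=cv2.resize(a,None,fx=6,fy=6,interpolation=cv2.INTER_CUBIC)
cv2.imwrite('pics/c1.png',a)
b=cv2.imread('pics/scene0.png')[195:275,295:400]; cv2.imwrite('pics/c2.png',cv2.resize(b,None,fx=7,fy=7,interpolation=cv2.INTER_CUBIC))
```

```text
(no output)
```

View pics/c1.png

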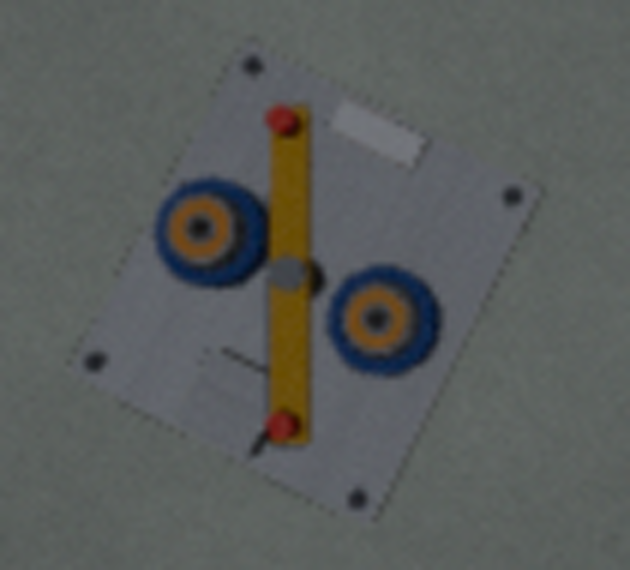

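View pics/c2.png

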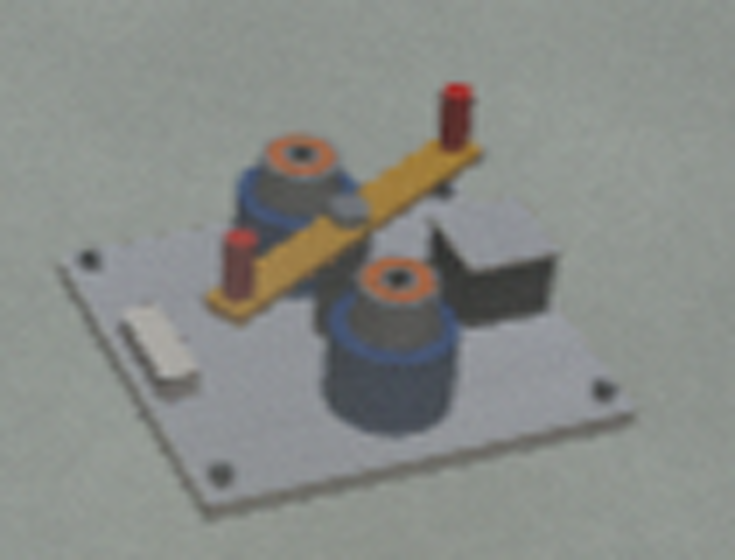

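Crop 1 gives the left bearing top at (200,228), the right at (377,320), the rims at about (212,233) and (385,321), and the posts at (283,120) and (283,425). The plate corners are at (253,38), (543,188), (378,520) and (72,365). Crop 2 gives the left top at (400,279), the right at (301,156), and the posts at (457,91) and (240,238). I'll triangulate these.

Run:
```python
from h import *
A=lambda u,v:(u/6+180-.4,v/6+200-.4); B=lambda u,v:(u/7+295-.4,v/7+195-.4)
def ray(n,u,v):
    p=pt(n,u,v,0);q=pt(n,u,v,100);return p,(q-p)/100
def tri(a,b):
    p,d=ray('top0',*A(*a));q,e=ray('scene0',*B(*b))
    s=np.linalg.lstsq(np.c_[d,-e],q-p,rcond=None)[0]; x,y=p+d*s[0],q+e*s[1]; return ((x+y)/2).round(1),(x-y).round(1)
for n,a,b in[('L',(200,228),(400,279)),('R',(377,320),(301,156)),('pB',(283,425),(457,91)),('pA',(283,120),(240,238)),('piv',(289,272),(349,206))]: print(n,*tri(a,b))
C=[pt('top0',*A(*c),12)[:2] for c in[(253,38),(543,188),(378,520),(72,365)]]
print(np.array(C).round(1),np.mean(C,0))
for n,a,z in[('rimL',(212,233),52),('rimR',(385,321),52),('pA',(283,120),102),('pB',(283,425),102),('piv',(289,272),76)]: print(n,pt('top0',*A(*a),z).round(1))
for e in((0,3),(1,2)): d=C[e[0]]-C[e[1]]; print(np.linalg.norm(d),np.arctan2(d[1],d[0]))
for e in((0,1),(3,2)): d=C[e[0]]-C[e[1]]; print(np.linalg.norm(d),np.arctan2(d[1],d[0])-np.pi/2)
```

```text
L [517.2 136.3  73.6] [-0.8  0.9  0.1]
R [471.8  46.6  69.3] [-1.4  1.7  0.1]
pB [419.8  88.7  99.3] [-0.5  0.7  0.1]
pA [569.1  91.7  98.7] [-1.   1.2  0.1]
piv [494.9  90.8  76.4] [-0.5  0.6  0.1]
[[622.7 122.5]
 [542.3 -33.1]
 [369.7  51.6]
 [449.2 213.6]] [495.97767426  88.66100575]
rimL [515.8 134.6  52. ]
rimR [471.1  45.3  52. ]
pA [568.2  91.9 102. ]
pB [419.5  88.7 102. ]
piv [494.7  91.2  76. ]
195.92964572538563 -0.4835154862972386
192.3236346799949 -0.4564692068630593
175.2293172811868 -0.47678479083084535
180.49168162905553 -0.45660930758241536
```

Call:
carry_out([
  {"offset":[0.0121,0.0362,-0.002],"turn":0.0565,"hand":1},
  {"offset":[0.0121,0.0362,-0.002],"turn":0.0565,"hand":1},
  {"offset":[0.0121,0.0362,-0.002],"turn":0.0565,"hand":1},
  {"offset":[0.0121,0.0362,-0.002],"turn":0.0565,"hand":1},
  {"offset":[0.0121,0.0362,-0.002],"turn":0.0565,"hand":1},
  {"offset":[0.0121,0.0362,-0.002],"turn":0.0565,"hand":1},
  {"offset":[0.0121,0.0362,-0.002],"turn":0.0565,"hand":1},
  {"offset":[0.0121,0.0362,-0.002],"turn":0.0565,"hand":1},
  {"offset":[0.0121,0.0362,-0.002],"turn":0.0565,"hand":1},
  {"offset":[0.0121,0.0362,-0.002],"turn":0.0565,"hand":1},
  {"offset":[0.0121,0.0362,-0.002],"turn":0.0565,"hand":1},
  {"offset":[0.0121,0.0362,-0.002],"turn":0.0565,"hand":1},
  {"offset":[0.0121,0.0362,-0.002],"turn":0.0565,"hand":1},
  {"offset":[0.0121,0.0362,-0.002],"turn":0.0565,"hand":1},
  {"offset":[0.0121,0.0362,-0.002],"turn":0.0565,"hand":1},
  {"offset":[0.0121,0.0362,-0.002],"turn":0.0565,"hand":1},
  {"offset":[0.0121,0.0362,-0.002],"turn":0.0565,"hand":1},
  {"offset":[0.0121,0.0362,-0.002],"turn":0.0565,"hand":1},
  {"offset":[0.0121,0.0362,-0.002],"turn":0.0565,"hand":1},
  {"offset":[0.0121,0.0362,-0.002],"turn":0.0565,"hand":1},
])

```text
time_s: 1.77
position: [517.7, 136.9, 364.4]
ee_rot: [-3.141, 0.0, 1.57]
force: [0.7, -0.6, 0.2]
gripper_width: -0.003
gripper_force: 0.0
```

Call:
carry_out([
  {"offset":[0,0,-0.02],"turn":0,"hand":1},
  {"offset":[0,0,-0.02],"turn":0,"hand":1},
  {"offset":[0,0,-0.02],"turn":0,"hand":1},
  {"offset":[0,0,-0.02],"turn":0,"hand":1},
  {"offset":[0,0,-0.016],"turn":0,"hand":1},
  {"offset":[0,0,-0.008],"turn":0,"hand":1},
  {"offset":[0,0,0],"turn":0,"hand":1},
])

```text
time_s: 2.35
position: [516.7, 134.8, 258.7]
ee_rot: [-3.137, 0.001, 1.568]
force: [-1.0, 0.6, 0.6]
gripper_width: -0.001
gripper_force: 0.0
```

Run:
```python
from h import *
snap('scene','s1'); snap('top','t1'); s=r.read_state(); print(s['position'],s['force'],s['time_s'])
b=cv2.imread('pics/s1.png')[165:265,290:410]; b=cv2.resize(b,None,fx=5,fy=5,interpolation=cv2.INTER_CUBIC); cv2.imwrite('pics/s1c.png',b)
```

```text
[517.77805083 135.41388072 261.04138108] [ 0.03478242  0.04055924 -0.79351193] 2.45
```

View pics/s1c.png

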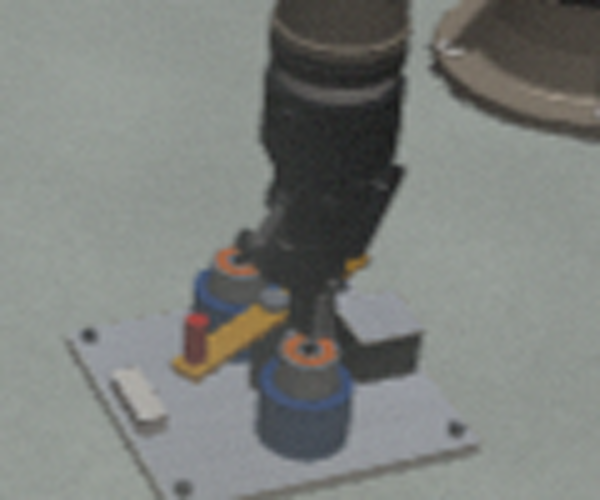

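The closed fingertips, at crop (315,338), sit right over the left bearing, at (310,350), and clear of the keeper. I'll lower them to contact.

Call:
carry_out([
  {"offset":[0,0,-0.003],"turn":0,"hand":1},
  {"offset":[0,0,-0.003],"turn":0,"hand":1},
  {"offset":[0,0,-0.003],"turn":0,"hand":1},
  {"offset":[0,0,-0.002],"turn":0,"hand":1},
  {"offset":[0,0,-0.002],"turn":0,"hand":1},
  {"offset":[0,0,-0.002],"turn":0,"hand":1},
  {"offset":[0,0,-0.002],"turn":0,"hand":1},
  {"offset":[0,0,0],"turn":0,"hand":1},
])

```text
time_s: 3.12
position: [517.7, 135.3, 243.9]
ee_rot: [3.141, 0.0, 1.568]
force: [-0.1, -0.9, 2.3]
gripper_width: 0.003
gripper_force: 1.3
```

Call:
carry_out([
  {"offset":[0,0,-0.001],"turn":0,"hand":1},
  {"offset":[0,0,-0.001],"turn":0,"hand":1},
  {"offset":[0,0,-0.001],"turn":0,"hand":1},
  {"offset":[0,0,-0.001],"turn":0,"hand":1},
  {"offset":[0,0,-0.001],"turn":0,"hand":1},
])

```text
time_s: 3.53
position: [517.7, 135.3, 239.1]
ee_rot: [3.141, 0.0, 1.568]
force: [-1.5, -0.7, 5.2]
gripper_width: -0.0
gripper_force: 2.6
```

Call:
carry_out([
  {"offset":[0,0,-0.001],"turn":0,"hand":1},
  {"offset":[0,0,-0.001],"turn":0,"hand":1},
  {"offset":[0,0,-0.001],"turn":0,"hand":1},
  {"offset":[0,0,0],"turn":0,"hand":1},
])

```text
time_s: 3.87
position: [517.7, 135.3, 235.9]
ee_rot: [3.141, 0.0, 1.568]
force: [-1.4, -0.8, 4.4]
gripper_width: 0.001
gripper_force: 2.0
```

Call:
carry_out([
  {"offset":[0,0,-0.001],"turn":0,"hand":1},
  {"offset":[0,0,0],"turn":0,"hand":1},
])

```text
time_s: 4.03
position: [517.7, 135.3, 234.9]
ee_rot: [3.141, 0.0, 1.568]
force: [-0.6, -1.3, 4.5]
gripper_width: -0.003
gripper_force: 2.2
```

Call:
carry_out([
  {"offset":[0,0,-0.0008],"turn":0,"hand":1},
  {"offset":[0,0,-0.0007],"turn":0,"hand":1},
  {"offset":[0,0,0],"turn":0,"hand":1},
])

```text
time_s: 4.28
position: [517.7, 135.3, 233.3]
ee_rot: [3.141, 0.0, 1.568]
force: [-0.9, -0.5, 4.8]
gripper_width: 0.0
gripper_force: 2.2
```

Call:
carry_out([
  {"offset":[0,0,-0.0008],"turn":0,"hand":1},
  {"offset":[0,0,-0.0007],"turn":0,"hand":1},
  {"offset":[0,0,0],"turn":0,"hand":1},
])

```text
time_s: 4.53
position: [517.7, 135.4, 232.3]
ee_rot: [3.141, 0.0, 1.568]
force: [-2.3, 0.0, 8.0]
gripper_width: 0.001
gripper_force: 4.1
```

Call:
carry_out([
  {"offset":[0,0,-0.0008],"turn":0,"hand":1},
  {"offset":[0,0,0],"turn":0,"hand":1},
])

```text
time_s: 4.7
position: [517.7, 135.4, 231.9]
ee_rot: [3.141, 0.001, 1.568]
force: [-2.8, -1.9, 11.4]
gripper_width: 0.0
gripper_force: 5.5
```

Call:
carry_out([
  {"offset":[0,0,-0.001],"turn":0,"hand":1},
  {"offset":[0,0,0],"turn":0,"hand":1},
])

```text
time_s: 4.87
position: [517.7, 135.5, 231.2]
ee_rot: [3.141, 0.001, 1.568]
force: [-3.8, -1.5, 13.3]
gripper_width: 0.003
gripper_force: 6.6
```

Call:
carry_out([
  {"offset":[0,0,-0.001],"turn":0,"hand":1},
  {"offset":[0,0,0],"turn":0,"hand":1},
])

```text
time_s: 5.03
position: [517.7, 135.5, 230.5]
ee_rot: [3.141, 0.001, 1.568]
force: [-4.2, -2.2, 15.0]
gripper_width: 0.001
gripper_force: 7.7
```

Call:
carry_out([
  {"offset":[0,0,-0.001],"turn":0,"hand":1},
  {"offset":[0,0,0],"turn":0,"hand":1},
])

```text
time_s: 5.2
position: [517.8, 135.5, 229.8]
ee_rot: [3.141, 0.001, 1.568]
force: [-5.2, -2.8, 18.0]
gripper_width: -0.001
gripper_force: 8.9
```

The left bearing is home at 18 N. I'll lift clear and cross to the right one.

Call:
carry_out([
  {"offset":[0,0,0.01],"turn":0,"hand":1},
  {"offset":[0,0,0.025],"turn":0,"hand":1},
  {"offset":[0,0,0.03],"turn":0,"hand":1},
  {"offset":[-0.009,-0.018,0],"turn":0,"hand":1},
  {"offset":[-0.012,-0.024,0],"turn":0,"hand":1},
  {"offset":[-0.014,-0.027,0],"turn":0,"hand":1},
  {"offset":[-0.01,-0.02,0],"turn":0,"hand":1},
  {"offset":[0,0,-0.02],"turn":0,"hand":1},
  {"offset":[0,0,-0.015],"turn":0,"hand":1},
  {"offset":[0,0,-0.008],"turn":0,"hand":1},
  {"offset":[0,0,0],"turn":0,"hand":1},
])

```text
time_s: 6.12
position: [471.7, 46.2, 248.3]
ee_rot: [-3.138, -0.0, 1.568]
force: [-0.6, 0.3, -0.4]
gripper_width: 0.002
gripper_force: 0.0
```

Run:
```python
from h import *
snap('scene','s2'); s=r.read_state(); print(s['position'],s['force'],s['time_s'])
b=cv2.imread('pics/s2.png')[175:265,290:400]; b=cv2.resize(b,None,fx=6,fy=6,interpolation=cv2.INTER_CUBIC); cv2.imwrite('pics/s2c.png',b)
```

```text
[472.32293889  46.53897239 249.28844927] [ 1.00117922 -0.15725361 -0.23561176] 6.1667
```

View pics/s2c.png

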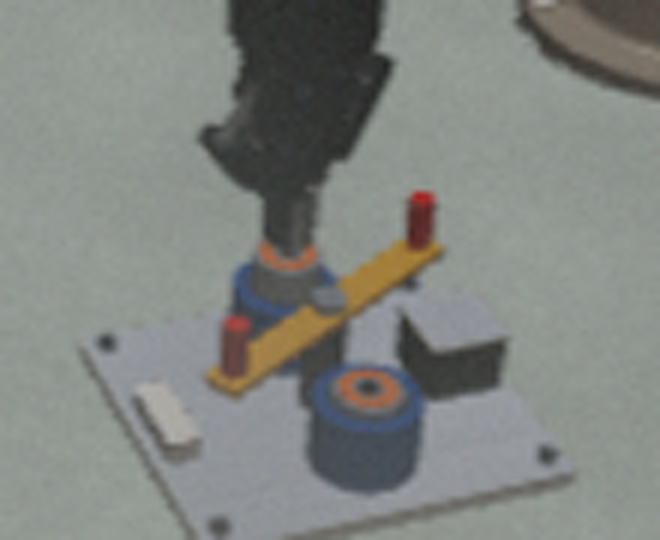

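The left bearing is down, at crop (368,388). The fingertips are centred on the right bearing, at (288,255), so I'll press it now.

Call:
carry_out([
  {"offset":[0,0,-0.002],"turn":0,"hand":1},
  {"offset":[0,0,-0.002],"turn":0,"hand":1},
  {"offset":[0,0,-0.001],"turn":0,"hand":1},
  {"offset":[0,0,-0.001],"turn":0,"hand":1},
  {"offset":[0,0,-0.001],"turn":0,"hand":1},
  {"offset":[0,0,-0.001],"turn":0,"hand":1},
  {"offset":[0,0,0],"turn":0,"hand":1},
])

```text
time_s: 6.75
position: [472.9, 46.6, 242.7]
ee_rot: [3.141, 0.0, 1.568]
force: [-0.3, 0.2, 5.1]
gripper_width: 0.001
gripper_force: 2.5
```

Call:
carry_out([
  {"offset":[0,0,-0.001],"turn":0,"hand":1},
  {"offset":[0,0,-0.001],"turn":0,"hand":1},
  {"offset":[0,0,-0.001],"turn":0,"hand":1},
  {"offset":[0,0,-0.001],"turn":0,"hand":1},
  {"offset":[0,0,-0.001],"turn":0,"hand":1},
  {"offset":[0,0,-0.001],"turn":0,"hand":1},
  {"offset":[0,0,0],"turn":0,"hand":1},
])

```text
time_s: 7.33
position: [472.9, 46.6, 236.8]
ee_rot: [3.141, 0.0, 1.568]
force: [-1.3, -0.0, 5.3]
gripper_width: -0.004
gripper_force: 2.7
```

Call:
carry_out([
  {"offset":[0,0,-0.001],"turn":0,"hand":1},
  {"offset":[0,0,-0.001],"turn":0,"hand":1},
  {"offset":[0,0,0],"turn":0,"hand":1},
])

```text
time_s: 7.58
position: [472.9, 46.6, 234.8]
ee_rot: [3.141, 0.0, 1.568]
force: [-2.6, 1.2, 5.6]
gripper_width: -0.006
gripper_force: 2.8
```

Call:
carry_out([
  {"offset":[0,0,-0.0008],"turn":0,"hand":1},
  {"offset":[0,0,-0.0008],"turn":0,"hand":1},
  {"offset":[0,0,0],"turn":0,"hand":1},
])

```text
time_s: 7.83
position: [472.9, 46.6, 233.2]
ee_rot: [3.141, 0.0, 1.568]
force: [-2.8, -0.7, 5.2]
gripper_width: 0.004
gripper_force: 2.9
```

Call:
carry_out([
  {"offset":[0,0,-0.0008],"turn":0,"hand":1},
  {"offset":[0,0,-0.0008],"turn":0,"hand":1},
  {"offset":[0,0,0],"turn":0,"hand":1},
])

```text
time_s: 8.08
position: [472.9, 46.6, 231.6]
ee_rot: [3.141, 0.0, 1.568]
force: [-1.4, -0.4, 5.3]
gripper_width: 0.003
gripper_force: 2.9
```

Call:
carry_out([
  {"offset":[0,0,-0.0008],"turn":0,"hand":1},
  {"offset":[0,0,-0.0008],"turn":0,"hand":1},
  {"offset":[0,0,0],"turn":0,"hand":1},
])

```text
time_s: 8.33
position: [473.0, 46.7, 230.5]
ee_rot: [3.141, 0.001, 1.568]
force: [-2.8, -0.5, 10.6]
gripper_width: -0.0
gripper_force: 5.2
```

Call:
carry_out([
  {"offset":[0,0,-0.001],"turn":0,"hand":1},
  {"offset":[0,0,0],"turn":0,"hand":1},
])

```text
time_s: 8.5
position: [473.0, 46.7, 229.7]
ee_rot: [3.141, 0.001, 1.568]
force: [-2.8, -0.3, 13.7]
gripper_width: 0.002
gripper_force: 6.5
```

Call:
carry_out([
  {"offset":[0,0,-0.001],"turn":0,"hand":1},
  {"offset":[0,0,0],"turn":0,"hand":1},
])

```text
time_s: 8.67
position: [473.0, 46.7, 229.0]
ee_rot: [3.141, 0.001, 1.568]
force: [-4.5, -0.2, 15.2]
gripper_width: -0.003
gripper_force: 7.7
```

Call:
carry_out([
  {"offset":[0,0,-0.001],"turn":0,"hand":1},
  {"offset":[0,0,0],"turn":0,"hand":1},
])

```text
time_s: 8.83
position: [473.1, 46.8, 228.3]
ee_rot: [3.141, 0.001, 1.568]
force: [-4.1, -0.8, 18.0]
gripper_width: 0.001
gripper_force: 9.0
```

Both bearings are home at 18 N. Next I'll lift and move to the clockwise side of post A, with tips at about z = 84, and work out the push arc.

Call:
carry_out([
  {"offset":[0,0,0.01],"turn":0,"hand":1},
  {"offset":[0,0,0.018],"turn":0,"hand":1},
  {"offset":[0,0,0.004],"turn":0,"hand":1},
  {"offset":[0.02,0.003,0],"turn":0,"hand":1},
  {"offset":[0.027,0.004,0],"turn":0,"hand":1},
  {"offset":[0.027,0.004,0],"turn":0,"hand":1},
  {"offset":[0.016,0.003,0],"turn":0,"hand":1},
  {"offset":[0.007,0.001,0],"turn":0,"hand":1},
  {"offset":[0,0,0],"turn":0,"hand":1},
])

```text
time_s: 9.58
position: [570.6, 61.6, 257.9]
ee_rot: [3.141, -0.001, 1.568]
force: [0.3, -0.1, 0.2]
gripper_width: 0.002
gripper_force: 0.0
```

Run:
```python
from h import *
s=r.read_state(); print(s['position'],s['force'],s['time_s'],s['joint_pos'].round(2))
th=np.linspace(0.02,1.07,19); P=np.c_[495+75*np.cos(th)+18*np.sin(th),91+75*np.sin(th)-18*np.cos(th)]
print(P[[0,-1]]); print((np.diff(P,axis=0)/1000).round(4).tolist(), th[1]-th[0])
```

```text
[570.64416625  61.55914017 257.86273956] [ 0.30085077 -0.07087072  0.1744037 ] 9.5833 [ 0.23  0.46 -0.53  1.86  0.29  0.9  -0.43]
[[570.3449765   74.50349988]
 [546.79892625 148.1478017 ]]
[[0.0008, 0.0044], [0.0006, 0.0045], [0.0003, 0.0045], [0.0001, 0.0045], [-0.0002, 0.0045], [-0.0005, 0.0045], [-0.0007, 0.0044], [-0.001, 0.0044], [-0.0012, 0.0043], [-0.0015, 0.0042], [-0.0017, 0.0041], [-0.002, 0.004], [-0.0022, 0.0039], [-0.0024, 0.0038], [-0.0027, 0.0036], [-0.0029, 0.0035], [-0.0031, 0.0033], [-0.0032, 0.0031]] 0.058333333333333334
```

Call:
carry_out([
  {"offset":[0,0.006,0],"turn":0,"hand":1},
  {"offset":[0,0.007,0],"turn":0,"hand":1},
  {"offset":[0.0008,0.0044,0],"turn":0.058,"hand":1},
  {"offset":[0.0006,0.0045,0],"turn":0.058,"hand":1},
  {"offset":[0.0003,0.0045,0],"turn":0.058,"hand":1},
  {"offset":[0.0001,0.0045,0],"turn":0.058,"hand":1},
  {"offset":[-0.0002,0.0045,0],"turn":0.058,"hand":1},
  {"offset":[-0.0005,0.0045,0],"turn":0.058,"hand":1},
  {"offset":[-0.0007,0.0044,0],"turn":0.058,"hand":1},
  {"offset":[-0.001,0.0044,0],"turn":0.058,"hand":1},
])

```text
time_s: 10.42
position: [568.1, 109.7, 257.9]
ee_rot: [-3.141, 0.002, 2.035]
force: [1.7, -1.6, -1.6]
gripper_width: 0.002
gripper_force: 1.2
```

The post is moving with about 2 N of resistance, so I'll continue the arc.

Call:
carry_out([
  {"offset":[-0.0012,0.0043,0],"turn":0.058,"hand":1},
  {"offset":[-0.0015,0.0042,0],"turn":0.058,"hand":1},
  {"offset":[-0.0017,0.0041,0],"turn":0.058,"hand":1},
  {"offset":[-0.002,0.004,0],"turn":0.058,"hand":1},
  {"offset":[-0.0022,0.0039,0],"turn":0.058,"hand":1},
  {"offset":[-0.0024,0.0038,0],"turn":0.058,"hand":1},
  {"offset":[-0.0027,0.0036,0],"turn":0.058,"hand":1},
  {"offset":[-0.0029,0.0035,0],"turn":0.058,"hand":1},
  {"offset":[-0.0031,0.0033,0],"turn":0.058,"hand":1},
  {"offset":[0,0,0],"turn":0,"hand":1},
])

```text
time_s: 11.25
position: [547.8, 145.3, 258.0]
ee_rot: [-3.141, -0.0, 2.557]
force: [-0.0, -0.5, -0.0]
gripper_width: -0.003
gripper_force: 0.0
```

Run:
```python
from h import *
snap('scene','s3'); s=r.read_state(); print(s['position'],s['force'],s['time_s'])
b=cv2.imread('pics/s3.png')[175:265,290:400]; b=cv2.resize(b,None,fx=6,fy=6,interpolation=cv2.INTER_CUBIC); cv2.imwrite('pics/s3c.png',b)
```

```text
[548.09828781 145.18902643 258.12792245] [ 0.07619816  0.87352292 -0.12651076] 11.3
```

View pics/s3c.png

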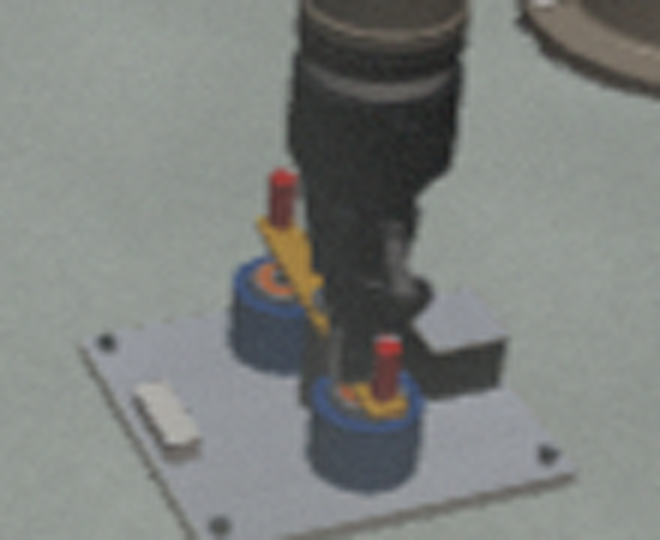

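The bar, with its posts at crop (283,180) and (388,345), is over both bearings but just short of the stop. I'll push on in small steps until the force climbs.

Call:
carry_out([
  {"offset":[-0.0017,0.0012,0],"turn":0.025,"hand":1},
  {"offset":[-0.0017,0.0012,0],"turn":0.025,"hand":1},
  {"offset":[-0.0017,0.0011,0],"turn":0.02,"hand":1},
  {"offset":[-0.0017,0.001,0],"turn":0,"hand":1},
])

```text
time_s: 11.63
position: [542.8, 149.2, 258.3]
ee_rot: [3.14, 0.001, 2.625]
force: [7.3, -2.4, -3.1]
gripper_width: -0.004
gripper_force: 4.1
```

Call:
carry_out([
  {"offset":[-0.0009,0.0005,0],"turn":0,"hand":1},
  {"offset":[-0.0009,0.0005,0],"turn":0,"hand":1},
  {"offset":[0,0,0],"turn":0,"hand":1},
])

```text
time_s: 11.88
position: [542.3, 149.2, 258.5]
ee_rot: [3.139, 0.004, 2.623]
force: [7.4, -2.2, -4.2]
gripper_width: 0.001
gripper_force: 3.4
```

Call:
carry_out([
  {"offset":[-0.0013,0.0007,0],"turn":0,"hand":1},
  {"offset":[-0.0013,0.0007,0],"turn":0,"hand":1},
  {"offset":[0,0,0],"turn":0,"hand":1},
  {"offset":[0,0,0],"turn":0,"hand":1},
])

```text
time_s: 12.22
position: [541.4, 149.3, 258.6]
ee_rot: [3.138, 0.008, 2.621]
force: [12.3, -3.5, -7.5]
gripper_width: 0.0
gripper_force: 5.8
```

At the stop: the force is climbing and the tool has nearly stopped moving. I'll back off, lift and check.

Call:
carry_out([
  {"offset":[0.006,-0.003,0],"turn":0,"hand":1},
  {"offset":[0.008,-0.004,0],"turn":0,"hand":1},
  {"offset":[0.004,-0.002,0.02],"turn":0,"hand":1},
  {"offset":[0,0,0.03],"turn":0,"hand":1},
  {"offset":[0,-0.02,0.03],"turn":0,"hand":1},
  {"offset":[0,-0.035,0.02],"turn":0,"hand":1},
  {"offset":[0,-0.04,0],"turn":0,"hand":1},
  {"offset":[0,-0.04,0],"turn":0,"hand":1},
  {"offset":[0,-0.04,0],"turn":0,"hand":1},
  {"offset":[0,-0.03,0],"turn":0,"hand":1},
  {"offset":[0,0,0],"turn":0,"hand":1},
  {"offset":[0,0,0],"turn":0,"hand":1},
])

```text
time_s: 13.22
position: [555.8, -64.6, 357.7]
ee_rot: [-3.141, -0.002, 2.619]
force: [0.1, 0.7, 0.4]
gripper_width: -0.004
gripper_force: 0.0
```

Run:
```python
from h import *
snap('top','t4'); s=r.read_state(); print(s['position'],s['force'],s['time_s'])
b=cv2.imread('pics/t4.png')[200:295,180:285]; b=cv2.resize(b,None,fx=6,fy=6,interpolation=cv2.INTER_CUBIC); cv2.imwrite('pics/t4c.png',b)
```

```text
[555.88447527 -62.28513944 357.93907251] [-0.14048694  0.83553473 -0.0519909 ] 13.2667
```

View pics/t4c.png

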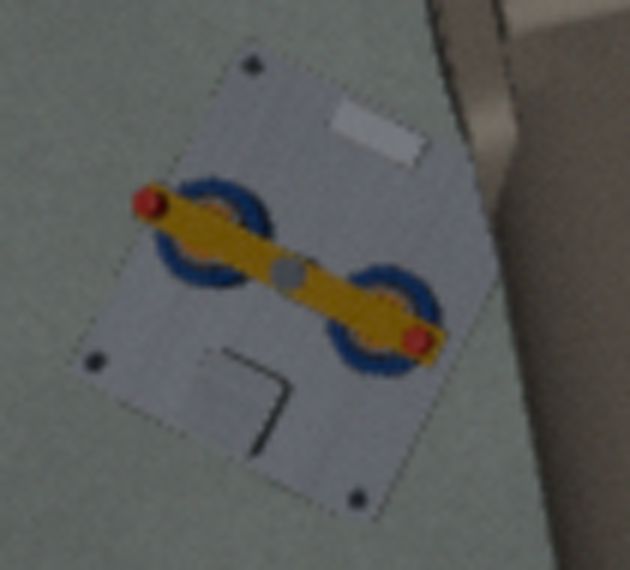

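The bar, with its posts at (150,202) and (417,341), lies along the line between the bores, at about 1.09 rad against 1.10 rad. It is at its stop, and the arm is clear.

```bash
python3 -c "
from workcell import r
print(r.finish_job())"
```

```text
the job is handed in; nothing more can be done
None
```

I pressed both bearings home to about 18 N, turned the keeper to its stop across them, and handed the job in with the arm clear; the hand-in returned no verdict.

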